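Moisture check on the base of an oak pot

TASK

Turn the square oak pot from mouth-up to mouth-down on the table, without dropping it, and let go of it. Then take the yellow moisture meter from its stand and hold it upright with its sprung steel foot on the middle of the red ring on the pot's base, pressed lightly so that the foot is about half-way in; the job ends holding: finish while the meter is still in the gripper and pressed there. Leave the other things on the table where they are.

Things in the scene. Friction and masses are not known exactly. Their poses are not given: they have to be found in the camera images.
- pot: square open pot of brown oak, 52 x 52 mm outside, 68 mm tall, walls 6 mm, base 8 mm, about 0.22 kg; loose. Origin at the centre of its underside (the base's outer face), z points to its open mouth, x and y are square to its side faces. It starts mouth-up; it can lie stably on any of its flat sides
- spot (a point): centre of a red ring (22 mm across, with a red centre dot) on the outer face of the pot's base, 13 mm from the base's centre along the pot's +x; hidden underneath until the pot is turned over
- mouth (a point): centre of the pot's open mouth, 68 mm from its underside
- stand: grey block 84 x 70 x 60 mm (x, y, z), on a dark plate 100 x 86 mm, fixed to the table, with a pocket 26 mm deep in which the meter stands upright with about 1 mm of play on each side. Origin at the centre of its underside
- meter: yellow moisture meter with black ribs, a block 44 x 30 x 110 mm (x, y, z), 0.17 kg, loose, upright in the stand: shoulder 34 mm above the table, the top 84 mm clear of the stand. Origin: centre of the block's underside (the shoulder); z points up through the block. Grip it across its 30 mm (y). Below the shoulder come a black nose 12 mm long, then the steel foot, 14 mm more
- foot_tip (a point): centre of the flat end of the meter's steel foot (14 mm diameter), 26 mm below the meter's origin on its axis when the foot is out
- foot (a joint): how far the sprung foot is pressed into the meter, 0 (out) to 0.010 m (fully in); the spring pushes with about 1.2 N at the start of travel, 4.2 N half-way and 7.2 N fully in
- mug: blue-grey coffee mug, 79 x 109 x 92 mm, loose bystander; origin at the underside
- tape: roll of masking tape lying flat, 111 mm across, 25 mm high, loose bystander; origin at the underside
- cork_block: cork sanding block, 62 x 115 x 39 mm, loose bystander; origin at the underside
- ply_spacer: plywood spacer, 60 x 120 x 18 mm, loose bystander; origin at the underside
- pencil: red flat carpenter pencil, 12 x 184 x 8 mm, loose bystander; origin at the underside
Not all that is in view belongs to the job. Several things have the shape of the meter; the one meant has the colours described above.

How it is judged:
On the way, in this order (a step that is already met when the one before it is completed fails the run):
1. the pot stands mouth-down on the table, let go (angle between pot's own z axis and vertical above 3.05 rad and height (world z) of pot between 0.063 and 0.073 m and contact force between the fingers and pot below 0.1 N), for 0.2 s.
2. the meter is lifted out of its stand (height (world z) of meter above 0.065 m and contact force between the fingers and meter above 1 N), for 0.2 s.
At the end, for the whole second after the job is handed in: The pot stands mouth-down on the table (within 5 degrees), not touched by the fingers; the gripper holds the meter still and upright (within 8 degrees), the foot's tip within 9 mm of the red ring's centre, the foot pressed in between 2 and 8.5 mm, with 1 to 12 N on the pot (all of step 1 and angle between meter's own z axis and vertical below 0.14 rad and horizontal distance between foot_tip and spot below 0.009 m and distance between foot_tip and spot below 0.011 m and value of joint foot between 0.002 and 0.0085 m and contact force between meter and pot between 1 and 12 N and contact force between the fingers and meter above 1 N and linear speed of meter below 0.02 m/s); the arm keeps its last pose, push and grip.
It fails at once if the meter is pressed hard on the pot (over 20 N) (contact force between meter and pot above 20 N).
It fails at once if the pot is dropped or thrown (linear speed of pot above 0.9 m/s).
It fails at once if the mug, tape, cork block, plywood spacer or pencil is moved more than 30 mm (distance of any of mug, tape, cork_block, ply_spacer, pencil from where it was at the start of the episode above 0.03 m).
It also fails if it takes over 72 s, if anything falls off the work surface, if the arm or the gripper's body presses on something with over 40 N, if the wrist force passes 120 N, or if a joint passes its speed limit or range.

ROBOT

A 6-joint arm with a two-finger parallel gripper is mounted at the origin on a cart in front of the work surface, level with it; the furniture and walls round the work are solid. World frame = base frame: x ahead of the robot, y to its left, z up, the work surface at z = 0. Lengths are in m, angles in rad, forces in N, time in s.
With the tool pointing down it reaches from about 0.3 to 0.775 m from the base axis. Payload 14.6 kg.
Tool frame: the origin (TCP) lies at the centre of the arm's flange, where the gripper is bolted on; the fingertips stand 199 mm ahead of it and the grasp point (between the pads) lies ctrl.tcp_to_grasp ahead of it (ctrl.tcp_to_grasp is the distance from the TCP to the grasp point, in m); z points along the fingers, y is the line along which they close (so a half turn about z gives the same grasp; the last joint's range is limited). The gripper opens to 94 mm and grips with 3 to 60 N. Pads are 16 mm wide; open, the fingers measure 119 mm over their backs; the gripper's body (75 mm by 177 mm) begins 78 mm behind the grasp point.
Start: joints at [-1.168, 0.3, 1.521, -0, 1.321, -0.067], TCP at [0.249, -0.49, 0.405] pointing down, gripper open.
Joint ranges: [-3.03, 3.03], [-0.79, 2.21], [0.23, 2.52], [-1.04, 4.18], [0, 3.07], [-2.55, 2.55]. Speed limits (rad/s): [2.22, 2.22, 2.57, 3.14, 3.14, 3.14].

INTERFACE

Orientations are given as [roll, pitch, yaw] about the fixed x, y, z axes, in that order (R = Rz(yaw) Ry(pitch) Rx(roll)).
In Python, from station import ctrl gives the robot as it stands. The module is installed in compiled form; this text tells all that it offers.
- The arm moves only by the shell command python3 -m jog 'ROWS' [OPENING] [FORCE]. ROWS is JSON, a list of rows, each a list of 6 numbers: the shift along the tool's x, y, z in cm, then the turn, a rotation vector about the tool's x, y, z in rad. In form: [[tx, ty, tz, ax, ay, az], ...]. A call has 1 to 8 rows; each row is the pose to reach, as a shift and turn from the pose commanded when the call began, along the tool's axes at that moment; what a row does not reach only later rows make up. A row lasts 1/10 s, in which the tool goes at most 50 mm and 8.59 degrees, less where a joint would pass 70% of its speed; a pose out of reach is approached as far as the arm can. A call with a gripper value outside its range is refused whole. OPENING is the opening in per cent of the stroke, from 0 (shut) to 100 (fully open), set as the call begins (- or left out, the last holds). The fingers move at their own pace and stop on an object; FORCE is the grip in N (left out, the last holds). Time passes only in rows, so rows that repeat a pose let the fingers close. It gives the time, the measured TCP pose, the force, the opening and the grip force at its end, in the units of the state.
- ctrl.get_obs(): the state, without advancing time (a new reading comes with each control period).
- ctrl.camera(name): name is "scene" or "top"; returns a dict with "img" (384x512x3 uint8, blue, green, red), "intrinsics" (3x3 intrinsics, pixels), "R" (3x3) and "t" (3): a world point X has camera coordinates R X + t. Camera axes: x right, y down, z forward; pixel columns grow to the right and rows downward; lengths in m; the calibration is good to about 2 mm. A picture is of the moment at which its call begins. There is no depth.
- ctrl.hand_in(): hands the job in; it is judged then, once.
The state is a dict: "time_s": time; "qpos": joint angles; "joint_vel": joint speeds; "tau": joint torques, N m; "ee_pos": TCP position; "eef_rot": TCP orientation; "force": force on the tool from outside, world axes, zero at the start; "moment": the same for the moment, N m; "grip_width": finger opening in m; "grip_force": force on a finger pad.
Only numpy, scipy, OpenCV 4.12 (cv2) and the standard library are available. Lean on these libraries where they do the work, as an engineer would, in place of code of your own. Each camera call takes 0.05 s, during which the arm holds its last target. There are 200 camera calls.

## Working session

There is one attempt and no reset: what is moved stays moved. The work goes in short steps, Python scripts to look and compute and a shell command to move; the robot and the scene stay as the last step left them, time stands still between calls to the robot, and variables do not carry over. Pictures are saved under pics/ and viewed, at most 10 in all, crops included, and the job is handed in when it is done.

```bash
mkdir -p pics
cat > h.py <<'E'
import numpy as np,cv2
from station import ctrl
def ray(c,u,v,z):
    K=np.array(c['intrinsics']);R=np.array(c['R']);t=np.array(c['t'])
    o=-R.T@t;d=R.T@np.linalg.solve(K,[u,v,1.]);return o+d*(z-o[2])/d[2]
def proj(c,X):
    p=np.array(c['intrinsics'])@(np.array(c['R'])@np.array(X)+np.array(c['t']));return p[:2]/p[2]
E
python3 - <<'E'
from h import *
for n in('scene','top'):
    c=ctrl.camera(n);cv2.imwrite(f'pics/{n}0.png',c['img']);np.save(n+'0.npy',c,allow_pickle=True)
    print(n,-np.array(c['R']).T@c['t'],np.array(c['R'])[2],c['intrinsics'])
o=ctrl.get_obs();print(o,ctrl.tcp_to_grasp)
E
```

```text
scene [-0.30198311  0.67000363  1.0571925 ] [ 0.58976671 -0.44415318 -0.6744651 ] [[489.08764635   0.         263.18878824]
 [  0.         489.08764635 200.59184841]
 [  0.           0.           1.        ]]
top [0.36720286 0.00264276 0.9901783 ] [ 0.19629327  0.0071126  -0.98051944] [[347.71285259   0.         249.77836738]
 [  0.         347.71285259 184.96306501]
 [  0.           0.           1.        ]]
{'time_s': 0.1, 'qpos': array([-1.16761766e+00,  3.00407500e-01,  1.52151307e+00, -3.29822463e-06,
        1.32072941e+00, -6.66121852e-02]), 'joint_vel': array([-0.00088042, -0.00100102, -0.00273097, -0.00085507, -0.00059735,
        0.0012802 ]), 'tau': array([ 1.39057465e-03, -5.32643580e+01, -3.53282261e+01,  7.09800376e-02,
        2.35068554e-02, -6.60486262e-05]), 'ee_pos': array([ 0.24896377, -0.49039022,  0.40414988]), 'eef_rot': array([-3.14053746e+00, -6.71910921e-05,  4.69791630e-01]), 'force': array([0.56240537, 0.34532997, 0.27765113]), 'moment': array([ 0.04258809, -0.01818567,  0.00651468]), 'grip_force': 0.0, 'grip_width': 0.09380242235078344} 0.1804
```

View pics/scene0.png

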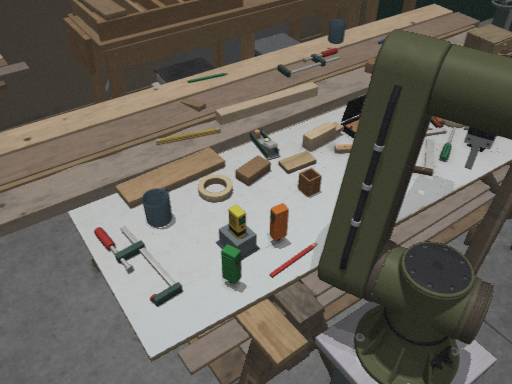

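View pics/top0.png

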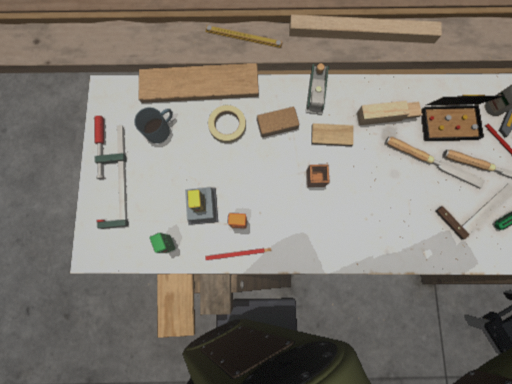

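Scene and top views: three meter-shaped things are green (top 161,242), orange (top 237,219) and yellow with black, in the grey stand (top 195,199; scene 237,220). The yellow one fits the description. The pot is at top (318,175), scene (310,181). I'll confirm with an enlarged crop and take corner measurements.

Run:
```python
from h import *
t=np.load('top0.npy',allow_pickle=True).item();s=np.load('scene0.npy',allow_pickle=True).item()
def cr(im,u,v,w=50,h=38):
    return cv2.resize(im[v-h:v+h,u-w:u+w],(400,300),interpolation=cv2.INTER_CUBIC)
im=np.vstack([np.hstack([cr(t['img'],200,205,40,30),cr(t['img'],318,175,24,18)]),np.hstack([cr(s['img'],240,232,40,30),cr(s['img'],310,181,24,18)])])
cv2.imwrite('pics/crop1.png',im)
# yellow mask in both
for n,c in(('t',t),('s',s)):
    hsv=cv2.cvtColor(c['img'],cv2.COLOR_BGR2HSV)
    m=cv2.inRange(hsv,(22,120,70),(34,255,255))
    k,l,st,ce=cv2.connectedComponentsWithStats(m)
    print(n,[(st[i],ce[i]) for i in range(1,k) if st[i][4]>40])
u=ray(t,318,175,0.068);print('pot',u,'scene',ray(s,310,173,.068))
print('meter',ray(t,195,199,.144))
for nm,p,z in(('mug',(153,126),.09),('tape',(227,123),.025),('cork',(278,122),.039),('ply',(332,135),.018),('orange',(237,219),.11),('green',(161,242),.11),('pencil',(238,254),.008),('pencilR',(271,250),.008)):print(nm,ray(t,*p,z))
```

```text
t [(array([212,  27,  64,  16, 133], dtype=int32), array([244.58646617,  34.65413534])), (array([188, 190,  13,  18, 204], dtype=int32), array([193.8872549 , 198.54411765]))]
s [(array([229, 205,  16,  27, 250], dtype=int32), array([236.12 , 217.052]))]
pot [ 0.57484599 -0.17639169  0.068     ] scene [ 0.58365   -0.1817854  0.068    ]
meter [0.50461377 0.14465058 0.144     ]
mug [0.71877895 0.27085818 0.09      ]
tape [0.74766692 0.07243291 0.025     ]
cork [ 0.74125651 -0.07616752  0.039     ]
ply [ 0.70504303 -0.23424755  0.018     ]
orange [0.45629595 0.04333955 0.11      ]
green [0.40307678 0.23477988 0.11      ]
pencil [0.36952666 0.04673574 0.008     ]
pencilR [ 0.37837985 -0.04502734  0.008     ]
```

View pics/crop1.png

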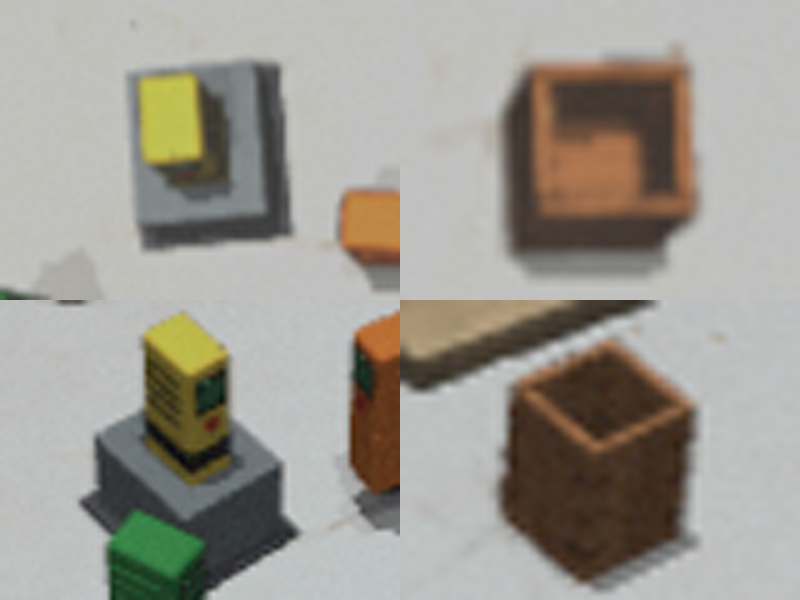

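Yellow with black ribs in the stand (crop left) is confirmed as the meter. Its 30 mm side lies nearly along world y. The pot (crop right) is mouth-up and nearly square to the world axes. Now I'll get yaws and positions, and check which wrist solutions allow a sideways grasp with a 180° roll.

Run:
```python
from h import *
from scipy.spatial.transform import Rotation as Ro
t=np.load('top0.npy',allow_pickle=True).item();s=np.load('scene0.npy',allow_pickle=True).item()
def quad(c,P,z):
    Q=np.array([ray(c,*p,z)[:2] for p in P]);e=[Q[(i+1)%4]-Q[i] for i in range(4)]
    print(Q.mean(0).round(4),[(round(float(np.hypot(*v)),4),round(float(np.degrees(np.arctan2(v[1],v[0]))),1)) for v in e])
C=lambda o,sc,L:[(o[0]+(a+.5)/sc-.5,o[1]+(b+.5)/sc-.5) for a,b in L]
quad(t,C((294,157),25/3,[(130,65),(292,65),(293,213),(137,213)]),.068)
quad(s,C((286,163),25/3,[(113,85),(212,43),(292,105),(200,150)]),.068)
quad(t,C((160,175),5,[(138,76),(200,74),(203,162),(143,166)]),.144)
quad(s,C((200,202),5,[(143,37),(182,12),(229,53),(187,75)]),.144)
quad(t,C((160,175),5,[(128,76),(252,62),(268,212),(139,222)]),.06)
# wrist solutions
q=ctrl.get_obs();print(Ro.from_euler('xyz',q['eef_rot']).as_matrix().round(3).tolist())
qq=q['qpos'];M=(Ro.from_euler('ZYZYZ',[qq[0],qq[1]+qq[2],qq[3],qq[4],qq[5]+np.pi/2])).as_matrix();print(M.round(3).tolist())
a=np.radians(15)
for nm,z in(('+y',(0,1,0)),('-y',(0,-1,0)),('+x',(1,0,0))):
  zt=np.array(z)*np.cos(a)+np.array([0,0,-np.sin(a)])
  for sg in(1,-1):
    yt=sg*np.cross(z,(0,0,1.));R=np.c_[np.cross(yt,zt),yt,zt]
    for q1,q23 in((-.64,2.),(.1,2.),(-.3,2.)):
      e=(Ro.from_euler('ZY',[q1,q23]).inv()*Ro.from_matrix(R)).as_euler('ZYZ');print(nm,sg,q1,(e-[0,0,np.pi/2]).round(2),((e*[1,-1,1]+[np.pi,0,np.pi/2]+np.pi)%(2*np.pi)-np.pi).round(2))
```

```text
[ 0.5798 -0.1797] [(0.053, -91.4), (0.0496, 176.6), (0.0505, 88.6), (0.0496, -0.6)]
[ 0.5796 -0.1787] [(0.0482, -92.1), (0.0466, -179.1), (0.0463, 90.6), (0.049, 3.1)]
[0.506  0.1476] [(0.0308, -89.5), (0.044, -177.7), (0.0295, 92.5), (0.0451, 3.9)]
[0.5056 0.1508] [(0.0288, -80.8), (0.0416, -176.1), (0.028, 92.5), (0.0383, 4.8)]
[0.5068 0.148 ] [(0.068, -84.8), (0.0826, -174.0), (0.0694, 93.1), (0.0801, 5.0)]
[[0.892, 0.453, -0.0], [0.453, -0.892, 0.001], [0.0, -0.001, -1.0]]Traceback (most recent call last):
  File "<stdin>", line 15, in <module>
  File "scipy/spatial/transform/_rotation.pyx", line 1413, in scipy.spatial.transform._rotation.Rotation.from_euler
ValueError: Expected axis specification to be a non-empty string of upto 3 characters, got ZYZYZ
```

Run:
```python
from h import *
from scipy.spatial.transform import Rotation as Ro
E=Ro.from_euler
qq=ctrl.get_obs()['qpos'];print((E('ZY',[qq[0],qq[1]+qq[2]])*E('ZYZ',[qq[3],qq[4],qq[5]+np.pi/2])).as_matrix().round(3).tolist())
a=np.radians(15)
for nm,z in(('+y',(0,1,0)),('-y',(0,-1,0)),('+x',(1,0,0))):
  zt=np.array(z)*np.cos(a)+np.array([0,0,-np.sin(a)])
  for sg in(1,-1):
    yt=sg*np.cross(z,(0,0,1.));R=np.c_[np.cross(yt,zt),yt,zt]
    for q1,q23 in((-.64,2.),(.1,2.),(-.3,2.)):
      e=(E('ZY',[q1,q23]).inv()*Ro.from_matrix(R)).as_euler('ZYZ');w=lambda v:((np.array(v)+np.pi)%(2*np.pi)-np.pi).round(2)
      print(nm,sg,q1,w(e-[0,0,np.pi/2]))
```

```text
[[0.892, 0.453, -0.0], [0.453, -0.892, 0.001], [0.0, -0.001, -1.0]]
+y 1 -0.64 [ 1.02  2.   -0.64]
+y 1 0.1 [ 1.37  1.37 -0.4 ]
+y 1 -0.3 [ 1.2   1.72 -0.5 ]
+y -1 -0.64 [1.02 2.   2.5 ]
+y -1 0.1 [1.37 1.37 2.75]
+y -1 -0.3 [1.2  1.72 2.64]
-y 1 -0.64 [-1.58  0.89 -2.8 ]
-y 1 0.1 [-1.29  1.55 -2.7 ]
-y 1 -0.3 [-1.45  1.19 -2.78]
-y -1 -0.64 [-1.58  0.89  0.34]
-y -1 0.1 [-1.29  1.55  0.44]
-y -1 -0.3 [-1.45  1.19  0.37]
+x 1 -0.64 [ 1.72  0.62 -0.37]
+x 1 0.1 [-2.61  0.19 -2.07]
+x 1 -0.3 [ 2.05  0.33 -0.58]
+x -1 -0.64 [1.72 0.62 2.77]
+x -1 0.1 [-2.61  0.19  1.07]
+x -1 -0.3 [2.05 0.33 2.56]
```

```bash
cat >> h.py <<'E'
from scipy.spatial.transform import Rotation as Ro
def rot(heading,a,yt):  # tool z: horizontal heading (x,y), tipped a deg down; yt: sign of closing axis
    h=np.array([*heading,0.]);h/=np.linalg.norm(h);a=np.radians(a)
    z=h*np.cos(a)+np.array([0,0,-np.sin(a)]);y=yt*np.cross(h,(0,0,1.));return np.c_[np.cross(y,z),y,z]
def cur():
    o=ctrl.get_obs();return np.array(o['ee_pos']),Ro.from_euler('xyz',o['eef_rot']).as_matrix()
def rel(p,R):
    p0,R0=cur();print('shift cm',(R0.T@(np.array(p)-p0)*100).round(2),'turn',Ro.from_matrix(R0.T@R).as_rotvec().round(3))
def grasp(): p,R=cur();return p+R[:,2]*ctrl.tcp_to_grasp
E
python3 - <<'E'
from h import *
R=rot((0,1),12,1);print(R.round(2).tolist())
rel((.50,-.45,.30),R)
E
```

```text
[[-0.0, 1.0, 0.0], [0.21, 0.0, 0.98], [0.98, 0.0, -0.21]]
shift cm [24.21  7.77 10.41] turn [ 0.743  1.212 -0.92 ]
```

```bash
python3 -m jog '[[24.2,7.8,10.4,0.743,1.212,-0.92],[24.2,7.8,10.4,0.743,1.212,-0.92],[24.2,7.8,10.4,0.743,1.212,-0.92],[24.2,7.8,10.4,0.743,1.212,-0.92],[24.2,7.8,10.4,0.743,1.212,-0.92],[24.2,7.8,10.4,0.743,1.212,-0.92],[24.2,7.8,10.4,0.743,1.212,-0.92],[24.2,7.8,10.4,0.743,1.212,-0.92]]' 100
python3 - <<'E'
from h import *
print(ctrl.get_obs()['qpos'].round(2)); rel((.50,-.45,.30),rot((0,1),12,1))
E
```

```text
time_s: 0.9
ee_pos: [0.5008, -0.45, 0.2994]
eef_rot: [-2.855, -0.966, 1.036]
force: [-0.4, 0.0, 0.4]
grip_width: 0.0941
grip_force: 0.0
[-0.86  0.77  1.13  0.77  1.88 -0.48]
shift cm [ 0.03 -0.08 -0.05] turn [ 0.213  0.349 -0.264]
```

```bash
python3 -m jog '[[0,0,0,0.213,0.349,-0.264],[0,0,0,0.213,0.349,-0.264],[0,0,0,0.213,0.349,-0.264],[0,0,0,0.213,0.349,-0.264],[0,0,0,0.213,0.349,-0.264],[0,0,0,0.213,0.349,-0.264]]' 100
python3 - <<'E'
from h import *
print(ctrl.get_obs()['qpos'].round(2)); R=rot((0,1),12,1);rel((.58,-.4495,.16),R);rel((.58,-.4495,.0902),R);rel((.58,-.3615,.0715),R)
E
```

```text
time_s: 1.5
ee_pos: [0.5001, -0.4504, 0.3006]
eef_rot: [-3.124, -1.354, 1.548]
force: [0.6, -0.1, -0.2]
grip_width: 0.094
grip_force: 0.0
[-0.86  0.83  1.09  0.96  2.24 -0.66]
shift cm [-13.67   8.04   3.15] turn [ 0.005  0.008 -0.005]
shift cm [-20.49   8.07   4.66] turn [ 0.005  0.008 -0.005]
shift cm [-20.42   8.02  13.66] turn [ 0.005  0.008 -0.005]
```

```bash
python3 -m jog '[[-5,3,1,0.005,0.008,-0.005],[-9,6,2,0.005,0.008,-0.005],[-13.7,8,3,0.005,0.008,-0.005],[-17,8,4,0.005,0.008,-0.005],[-20.5,8,4.6,0.005,0.008,-0.005],[-20.5,8,4.6,0.005,0.008,-0.005],[-20.5,8,4.6,0.005,0.008,-0.005]]' 100
python3 - <<'E'
from h import *
print(ctrl.get_obs()['qpos'].round(2)); R=rot((0,1),12,1);rel((.58,-.3615,.0715),R)
c=ctrl.camera('scene');cv2.imwrite('pics/a.png',cv2.resize(c['img'][100:260,230:480],None,fx=3,fy=3))
E
```

```text
time_s: 2.2
ee_pos: [0.5797, -0.4497, 0.0915]
eef_rot: [3.134, -1.363, 1.579]
force: [0.0, 0.4, 0.9]
grip_width: 0.0938
grip_force: 0.0
[-0.78  1.25  0.81  0.94  2.1  -0.76]
shift cm [-0.14  0.03  9.05] turn [-0.001 -0.002  0.002]
```

View pics/a.png

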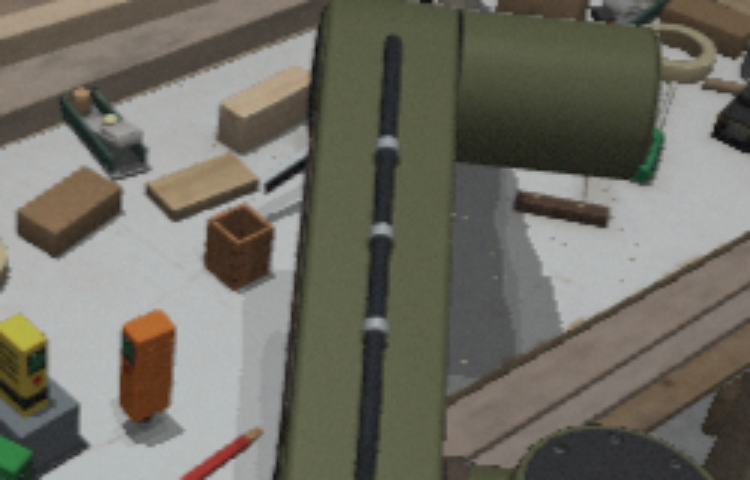

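```bash
python3 -m jog '[[0.5,-0.2,0,0,0,0],[0.5,-0.2,3,0,0,0],[0.5,-0.2,6,0,0,0],[0.5,-0.2,8,0,0,0],[0.5,-0.2,8.9,0,0,0],[0.5,-0.2,8.9,0,0,0]]' 100 && python3 -m jog '[[0,0,0,0,0,0],[0,0,0,0,0,0],[0,0,0,0,0,0],[0,0,0,0,0,0],[0,0,0,0,0,0],[0,0,0,0,0,0],[0,0,0,0,0,0],[0,0,0,0,0,0]]' 40 25
python3 - <<'E'
from h import *
print(grasp())
E
```

```text
time_s: 2.85
ee_pos: [0.578, -0.361, 0.0788]
eef_rot: [3.126, -1.363, 1.588]
force: [-0.5, -0.5, -0.0]
grip_width: 0.094
grip_force: 0.0
time_s: 3.65
ee_pos: [0.5775, -0.3614, 0.077]
eef_rot: [3.133, -1.364, 1.581]
force: [-0.1, -0.4, -0.6]
grip_width: 0.0515
grip_force: 25.0
[ 0.57731429 -0.18482948  0.03994994]
```

```bash
python3 -m jog '[[2,0,-0.4,0,0,0],[5,0,-1,0,0,0],[9,0,-1.9,0,0,0],[12,0,-2.5,0,0,0],[14,0,-3,0,0,0],[14,0,-3,0,0,0]]' && python3 -m jog '[[0,0,0,0,0,0.14],[0,0,0,0,0,0.28],[0,0,0,0,0,0.42],[0,0,0,0,0,0.56],[0,0,0,0,0,0.7],[0,0,0,0,0,0.84],[0,0,0,0,0,0.98],[0,0,0,0,0,1.05]]' && python3 -m jog '[[0,0,0,0,0,0.14],[0,0,0,0,0,0.28],[0,0,0,0,0,0.42],[0,0,0,0,0,0.56],[0,0,0,0,0,0.7],[0,0,0,0,0,0.84],[0,0,0,0,0,0.98],[0,0,0,0,0,1.05]]' && python3 -m jog '[[0,0,0,0,0,0.14],[0,0,0,0,0,0.28],[0,0,0,0,0,0.42],[0,0,0,0,0,0.56],[0,0,0,0,0,0.7],[0,0,0,0,0,0.84],[0,0,0,0,0,0.98],[0,0,0,0,0,1.04]]'
python3 - <<'E'
from h import *
print(grasp(),ctrl.get_obs()['qpos'].round(2)); R=rot((0,1),12,-1)
g=np.array([.55,-.185,.10]);rel(g-R[:,2]*.1804,R);print(R.round(2).tolist())
for n in('scene','top'):
    c=ctrl.camera(n);u,v=map(int,proj(c,grasp()));cv2.imwrite(f'pics/b{n}.png',cv2.resize(c['img'][v-40:v+40,u-50:u+50],None,fx=4,fy=4))
cv2.imwrite('pics/b.png',np.hstack([cv2.imread('pics/bscene.png'),cv2.imread('pics/btop.png')]))
E
```

```text
time_s: 4.25
ee_pos: [0.5775, -0.3622, 0.2228]
eef_rot: [3.118, -1.361, 1.595]
force: [-0.4, -0.4, -1.6]
grip_width: 0.0521
grip_force: 25.0
time_s: 5.05
ee_pos: [0.5771, -0.3618, 0.2175]
eef_rot: [-1.805, -0.503, 0.116]
force: [-0.1, -0.3, -2.7]
grip_width: 0.0516
grip_force: 25.0
time_s: 5.85
ee_pos: [0.577, -0.3619, 0.2175]
eef_rot: [-1.808, 0.523, -0.119]
force: [0.2, 0.4, -1.8]
grip_width: 0.0518
grip_force: 25.0
time_s: 6.65
ee_pos: [0.5771, -0.3618, 0.2175]
eef_rot: [3.118, 1.366, -1.593]
force: [0.6, 0.8, -2.3]
grip_width: 0.0518
grip_force: 25.0
[ 0.57674436 -0.18519166  0.18078444] [-0.69  0.93  1.11  1.01  2.05  2.46]
shift cm [7.84 2.67 1.67] turn [ 0.002  0.004 -0.004]
[[0.0, -1.0, 0.0], [-0.21, -0.0, 0.98], [-0.98, -0.0, -0.21]]
```

View pics/b.png

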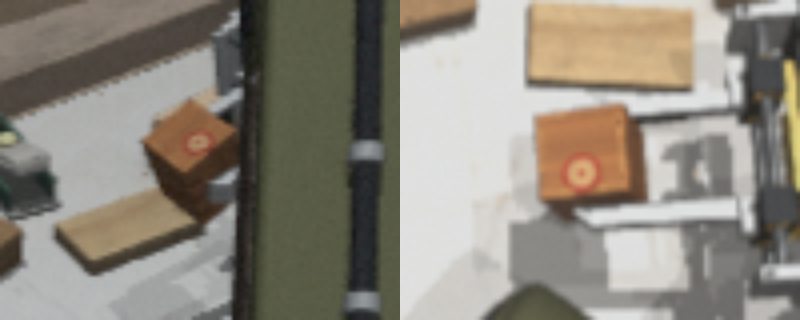

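The ring is visible (top crop 580,172): the pot is inverted, tilted about 24° as planned, with its +x toward the robot. Next I'll lower it onto its far rim edge at x=0.55, away from the plywood, then ease it flat with a weak grip.

```bash
python3 -m jog '[[3,1,0.6,0,0,0],[6,2,1.3,0,0,0],[9,2.7,1.9,0,0,0],[11.5,2.7,2.4,0,0,0],[13,2.7,2.7,0,0,0],[13.3,2.7,2.8,0,0,0],[13.3,2.7,2.8,0,0,0],[13.3,2.7,2.8,0,0,0]]' && python3 -m jog '[[0.15,0,0.03,0,0,0],[0.3,0,0.06,0,0,0],[0.45,0,0.09,0,0,0],[0.5,0,0.1,0,0,0],[0.5,0,0.1,0,0,0]]' && python3 -m jog '[[0,0,0,0,0,0],[0,0,0,0,0,0],[0.1,0,0.02,0,0,0],[0.2,0,0.04,0,0,0],[0.3,0,0.06,0,0,0],[0.4,0,0.08,0,0,0],[0.5,0,0.1,0,0,0],[0.5,0,0.1,0,0,0]]' - 7
python3 - <<'E'
from h import *
print(grasp(),ctrl.get_obs()['force'])
E
```

```text
time_s: 7.55
ee_pos: [0.5511, -0.3621, 0.0854]
eef_rot: [-3.117, 1.363, -1.544]
force: [0.3, 0.7, -2.0]
grip_width: 0.0519
grip_force: 25.0
time_s: 8.05
ee_pos: [0.5507, -0.362, 0.079]
eef_rot: [-3.126, 1.364, -1.553]
force: [-0.3, -0.1, -2.2]
grip_width: 0.0518
grip_force: 25.0
time_s: 8.85
ee_pos: [0.5508, -0.3623, 0.0747]
eef_rot: [-3.121, 1.365, -1.548]
force: [-1.0, -0.8, 5.2]
grip_width: 0.0518
grip_force: 7.0
[ 0.55054812 -0.18574808  0.03780633] [-0.99549958 -0.84979585  5.18349257]
```

```bash
python3 -m jog '[[0.1,0,0.02,0,0,0],[0.2,0,0.04,0,0,0],[0.3,0,0.06,0,0,0],[0.4,0,0.08,0,0,0],[0.4,0,0.08,0,0,0]]' && python3 -m jog '[[0.1,0,0.02,0,0,0],[0.2,0,0.04,0,0,0],[0.3,0,0.06,0,0,0],[0.4,0,0.08,0,0,0],[0.4,0,0.08,0,0,0]]';python3 - <<'E'
from h import *
print(grasp(),ctrl.get_obs()['force'])
for n in('scene','top'):
    c=ctrl.camera(n);u,v=map(int,proj(c,grasp()));cv2.imwrite(f'pics/b{n}.png',cv2.resize(c['img'][v-30:v+30,u-40:u+40],None,fx=5,fy=5))
cv2.imwrite('pics/c.png',np.hstack([cv2.imread('pics/bscene.png'),cv2.imread('pics/btop.png')]))
E
```

```text
time_s: 9.35
ee_pos: [0.5508, -0.3627, 0.071]
eef_rot: [-3.118, 1.365, -1.546]
force: [-2.3, -4.1, 7.0]
grip_width: 0.0515
grip_force: 7.0
time_s: 9.85
ee_pos: [0.5508, -0.3628, 0.0669]
eef_rot: [-3.117, 1.364, -1.545]
force: [0.1, -5.6, 6.3]
grip_width: 0.0521
grip_force: 7.0
[ 0.55074305 -0.18622867  0.02991661] [ 0.06807022 -5.63333442  6.26907449]
```

View pics/c.png

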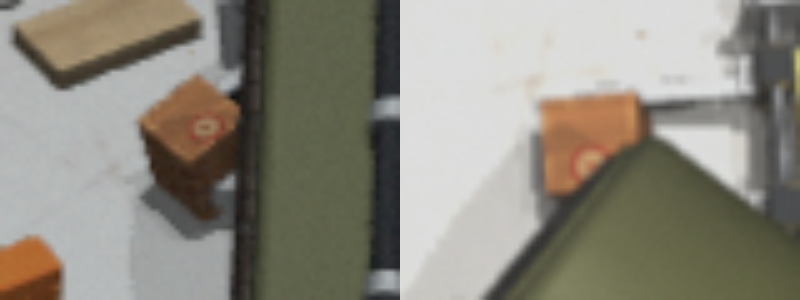

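The pot (scene crop 190,140) still looks slightly tilted. I'll lower the grip to 3 N, ease down 2 mm and open slowly.

```bash
python3 -m jog '[[0,0,0,0,0,0],[0.1,0,0.02,0,0,0],[0.2,0,0.04,0,0,0],[0.2,0,0.04,0,0,0]]' - 3 && python3 -m jog '[[0,0,0,0,0,0],[0,0,0,0,0,0],[0,0,0,0,0,0],[0,0,0,0,0,0]]' 65 && python3 -m jog '[[0,0,0,0,0,0],[0,0,0,0,0,0],[0,0,0,0,0,0],[0,0,0,0,0,0],[0,0,0,0,0,0]]' 95 && python3 -m jog '[[0,0,-1,0,0,0],[0,0,-3,0,0,0],[0,0,-6,0,0,0],[0,0,-9,0,0,0],[-3,0,-12,0,0,0],[-7,0,-13,0,0,0],[-12,0,-13,0,0,0],[-12,0,-13,0,0,0]]';python3 - <<'E'
from h import *
print(ctrl.get_obs()['qpos'].round(2))
c=ctrl.camera('top');np.save('top1.npy',c,allow_pickle=True)
c2=ctrl.camera('scene');np.save('scene1.npy',c2,allow_pickle=True)
print(proj(c,(.55,-.18,.068)),proj(c2,(.55,-.18,.068)))
f=lambda c:(lambda u,v:cv2.resize(c['img'][v-30:v+30,u-40:u+40],(400,300),interpolation=cv2.INTER_CUBIC))(*map(int,proj(c,(.55,-.18,.06))))
cv2.imwrite('pics/d.png',np.hstack([f(c),f(c2)]))
E
```

```text
time_s: 10.35
ee_pos: [0.5508, -0.362, 0.0636]
eef_rot: [-3.126, 1.364, -1.554]
force: [0.3, -1.8, 1.5]
grip_width: 0.052
grip_force: 3.0
time_s: 10.75
ee_pos: [0.5508, -0.362, 0.0637]
eef_rot: [-3.127, 1.364, -1.554]
force: [-0.0, 0.1, -0.1]
grip_width: 0.0612
grip_force: 0.0
time_s: 11.25
ee_pos: [0.5508, -0.3621, 0.0638]
eef_rot: [-3.125, 1.364, -1.553]
force: [-0.1, 0.3, 0.1]
grip_width: 0.0887
grip_force: 0.0
time_s: 12.05
ee_pos: [0.551, -0.4654, 0.216]
eef_rot: [-3.09, 1.356, -1.518]
force: [-0.1, 0.3, 0.3]
grip_width: 0.0894
grip_force: 0.0
[-0.82  1.04  0.91  0.97  2.19  2.46]
[319.89637734 183.93699779] [316.4110636  178.74916037]
```

View pics/d.png

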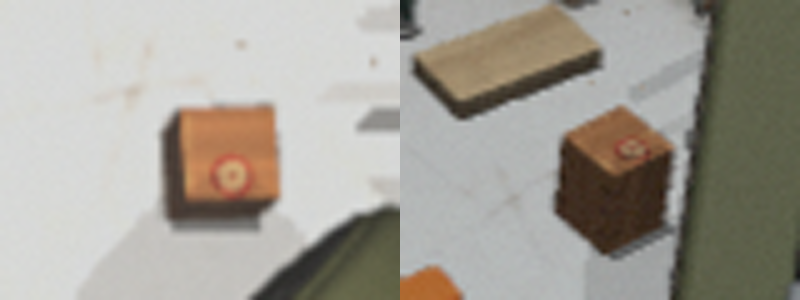

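The pot stands flat, mouth-down, let go, with the ring at top crop (231,175). Next: measure the ring and turn the tool down toward the meter.

```bash
cat >> h.py <<'E'
def ring(c,g):
    u,v=map(int,proj(c,g));w=18;im=c['img'][v-w:v+w,u-w:u+w].astype(int)
    hs=cv2.cvtColor(im.astype(np.uint8),cv2.COLOR_BGR2HSV)
    m=(im[...,2]-im[...,1]>60)&(((hs[...,0]<6)|(hs[...,0]>172)))
    y,x=np.nonzero(m);return ray(c,u-w+(x.min()+x.max())/2,v-w+(y.min()+y.max())/2,.068),len(x),ray(c,u-w+x.mean(),v-w+y.mean(),.068)
def down(yaw): return Ro.from_euler('xyz',[np.pi,0,yaw]).as_matrix()
E
python3 - <<'E'
from h import *
for n in('top1','scene1'):
    c=np.load(n+'.npy',allow_pickle=True).item();print(ring(c,(.537,-.18,.068)))
t=np.load('top1.npy',allow_pickle=True).item()
print(ray(t,279.5+231/5,153+175/5,.068) if 0 else '')
u,v=map(int,proj(t,(.55,-.18,.06)));print('eye top',ray(t,u-40+46.2-.4,v-30+35-.4,.068))
c=np.load('scene1.npy',allow_pickle=True).item();u,v=map(int,proj(c,(.55,-.18,.06)));print('eye scene',ray(c,u-40+46.3-.4,v-30+29.8-.4,.068))
rel((.45,-.05,.46),down(.078))
E
```

```text
(array([ 0.52748604, -0.19633439,  0.068     ]), 3, array([ 0.5274752 , -0.19678093,  0.068     ]))
(array([ 0.54536573, -0.18888467,  0.068     ]), 2, array([ 0.54536573, -0.18888467,  0.068     ]))

eye top [ 0.53688209 -0.19237782  0.068     ]
eye scene [ 0.53766818 -0.19223773  0.068     ]
shift cm [-33.17   9.84  35.43] turn [-1.106  1.019 -1.358]
```

```bash
python3 -m jog '[[-5,0,-1,0,0,0],[-10,1.5,-2,0,0,0],[-15,3,-3,-0.079,0.073,-0.097],[-19,5,-2,-0.158,0.146,-0.194],[-23,7,0,-0.237,0.218,-0.291],[-24,7,2,-0.316,0.291,-0.388],[-25,7,5,-0.395,0.364,-0.485],[-26,8,8,-0.474,0.437,-0.582]]' 100;python3 - <<'E'
from h import *
print(ctrl.get_obs()['qpos'].round(2));rel((.45,-.05,.46),down(.078))
E
```

```text
time_s: 12.95
ee_pos: [0.4697, -0.3327, 0.4443]
eef_rot: [-2.724, 0.747, -0.577]
force: [0.7, -0.5, 0.2]
grip_width: 0.0939
grip_force: 0.0
[-0.72  0.45  1.28  0.39  2.16  1.69]
shift cm [-13.6  -16.42  18.74] turn [-0.63   0.584 -0.772]
```

```bash
python3 -m jog '[[-1.7,-2,2.3,-0.079,0.073,-0.097],[-3.4,-4.1,4.7,-0.158,0.146,-0.193],[-5.1,-6.1,7,-0.236,0.219,-0.29],[-6.8,-8.2,9.4,-0.315,0.292,-0.386],[-8.5,-10.2,11.7,-0.394,0.365,-0.482],[-10.2,-12.3,14,-0.472,0.438,-0.579],[-11.9,-14.3,16.4,-0.551,0.511,-0.675],[-13.6,-16.4,18.7,-0.63,0.584,-0.772]]' 100 && python3 -m jog '[[0,0,0,0,0,0],[0,0,0,0,0,0]]';python3 - <<'E'
from h import *
print(ctrl.get_obs()['qpos'].round(2))
for z in(.40,.3004): rel((.506,.149,z),down(.078))
E
```

```text
time_s: 13.75
ee_pos: [0.4513, -0.0498, 0.4611]
eef_rot: [3.141, 0.0, 0.077]
force: [1.9, -0.9, -0.4]
grip_width: 0.094
grip_force: 0.0
time_s: 13.95
ee_pos: [0.4514, -0.0507, 0.4615]
eef_rot: [-3.139, 0.003, 0.073]
force: [1.3, -0.3, -0.8]
grip_width: 0.0938
grip_force: 0.0
[-0.19  0.04  1.69  0.    1.41  1.3 ]
shift cm [  6.92 -19.5    6.18] turn [-0.003  0.003 -0.005]
shift cm [  6.96 -19.48  16.13] turn [-0.003  0.003 -0.005]
```

```bash
python3 -m jog '[[2,-5,1,0,0,0],[4,-9.5,2,0,0,0],[5.5,-14,3,0,0,0],[6.9,-18,4,0,0,0],[6.9,-19.5,5,0,0,0],[6.9,-19.5,6.2,0,0,0],[6.9,-19.5,6.2,0,0,0],[6.9,-19.5,6.2,0,0,0]]' && python3 -m jog '[[0,0,2.5,0,0,0],[0,0,5,0,0,0],[0,0,7.5,0,0,0],[0,0,9.5,0,0,0],[0,0,10,0,0,0],[0,0,10,0,0,0]]'
python3 - <<'E'
from h import *
print(ctrl.get_obs()['qpos'].round(2));rel((.506,.149,.3004),down(.078))
E
```

```text
time_s: 14.75
ee_pos: [0.5059, 0.1472, 0.4004]
eef_rot: [-3.14, 0.002, 0.071]
force: [-0.3, -0.4, -0.1]
grip_width: 0.0937
grip_force: 0.0
time_s: 15.35
ee_pos: [0.5058, 0.1481, 0.3008]
eef_rot: [-3.14, 0.001, 0.072]
force: [0.9, 0.4, -0.7]
grip_width: 0.0941
grip_force: 0.0
[0.22 0.36 1.7  0.   1.08 1.71]
shift cm [ 0.03 -0.08  0.04] turn [-0.002  0.001 -0.006]
```

Close on the meter and check side load before lifting.

```bash
python3 -m jog '[[0,0,0,0,0,0],[0,0,0,0,0,0],[0,0,0,0,0,0],[0,0,0,0,0,0],[0,0,0,0,0,0],[0,0,0,0,0,0],[0,0,0,0,0,0],[0,0,0,0,0,0]]' 15 30 && python3 -m jog '[[0,0,0,0,0,0],[0,0,0,0,0,0],[0,0,0,0,0,0]]' && python3 -m jog '[[0,0,-0.5,0,0,0],[0,0,-1.5,0,0,0],[0,0,-2.5,0,0,0],[0,0,-4,0,0,0],[0,0,-6,0,0,0],[0,0,-8,0,0,0],[0,0,-9,0,0,0],[0,0,-9,0,0,0]]'
python3 - <<'E'
from h import *
print(ctrl.get_obs()['qpos'].round(2),ctrl.get_obs()['moment'])
E
```

```text
time_s: 16.15
ee_pos: [0.5055, 0.149, 0.3004]
eef_rot: [-3.14, 0.001, 0.073]
force: [-0.4, 0.5, -0.7]
grip_width: 0.0337
grip_force: 0.0
time_s: 16.45
ee_pos: [0.5055, 0.149, 0.3004]
eef_rot: [-3.14, 0.001, 0.073]
force: [0.4, 0.8, -0.0]
grip_width: 0.0296
grip_force: 30.0
time_s: 17.25
ee_pos: [0.5056, 0.1489, 0.392]
eef_rot: [-3.139, -0.002, 0.073]
force: [-1.4, -0.1, -1.8]
grip_width: 0.0295
grip_force: 30.0
[0.22 0.26 1.6  0.   1.28 1.71] [-0.00987795  0.03769596 -0.04105477]
```

Run:
```python
from h import *
rel((.537,-.192,.44),down(.078)); rel((.537,-.192,.38),down(.078))
```

```text
shift cm [ 0.65 34.21 -4.88] turn [-0.002 -0.002 -0.005]
shift cm [ 0.64 34.23  1.12] turn [-0.002 -0.002 -0.005]
```

```bash
python3 -m jog '[[0,1,-3,0,0,0],[0,4,-4.9,0,0,0],[0.2,8.5,-4.9,0,0,0],[0.6,13,-4.9,0,0,0],[0.6,17.5,-4.9,0,0,0],[0.6,22,-4.9,0,0,0],[0.6,26.5,-4.9,0,0,0],[0.6,30.5,-4.9,0,0,0]]' && python3 -m jog '[[0,2,0,0,0,0],[0,3.2,0,0,0,0],[0,3.7,1,0,0,0],[0,3.7,3,0,0,0],[0,3.7,4.5,0,0,0],[0,3.7,6,0,0,0],[0,3.7,6,0,0,0],[0,3.7,6,0,0,0]]'
python3 - <<'E'
from h import *
print(ctrl.get_obs()['qpos'].round(2));rel((.537,-.192,.365),down(.078))
f=[]
for n in('scene','top'):
    c=ctrl.camera(n);np.save(n+'2.npy',c,allow_pickle=True);u,v=map(int,proj(c,(.537,-.192,.09)));f.append(cv2.resize(c['img'][v-38:v+37,u-50:u+50],(400,300),interpolation=cv2.INTER_CUBIC));print(n,u,v)
cv2.imwrite('pics/e.png',np.hstack(f))
E
```

```text
time_s: 18.05
ee_pos: [0.5337, -0.1572, 0.4378]
eef_rot: [-3.139, 0.002, 0.073]
force: [0.6, 0.9, -2.3]
grip_width: 0.0295
grip_force: 30.0
time_s: 18.85
ee_pos: [0.5367, -0.1911, 0.3787]
eef_rot: [-3.14, 0.001, 0.074]
force: [0.3, -0.1, -1.7]
grip_width: 0.0299
grip_force: 30.0
[-0.41  0.37  1.5   0.    1.28  1.09]
shift cm [0.02 0.1  1.37] turn [-0.002  0.001 -0.004]
scene 322 174
top 326 187
```

View pics/e.png

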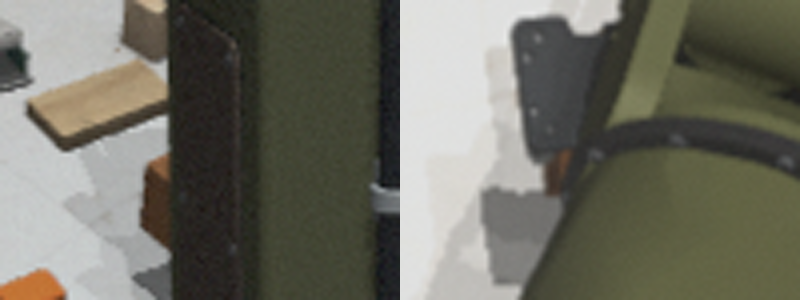

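The arm hides the pot in both views (only a pot edge shows at crop 555,175), so I'll press by calculation and by force.

```bash
python3 -m jog '[[0,0.1,0.4,0,0,0],[0,0.1,0.8,0,0,0],[0,0.1,1.2,0,0,0],[0,0.1,1.5,0,0,0],[0,0.1,1.5,0,0,0],[0,0.1,1.5,0,0,0],[0,0.1,1.5,0,0,0]]' && python3 -m jog '[[0,0,0.15,0,0,0],[0,0,0.3,0,0,0],[0,0,0.45,0,0,0],[0,0,0.45,0,0,0],[0,0,0.45,0,0,0],[0,0,0.45,0,0,0]]'
python3 - <<'E'
from h import *
import time
print(ctrl.get_obs()['force'],cur()[0])
E
```

```text
time_s: 19.65
ee_pos: [0.5367, -0.1928, 0.364]
eef_rot: [-3.14, 0.001, 0.073]
force: [-0.1, 0.6, -2.5]
grip_width: 0.0296
grip_force: 30.0
time_s: 20.25
ee_pos: [0.5366, -0.1928, 0.3594]
eef_rot: [-3.14, 0.001, 0.073]
force: [0.7, 0.0, 0.1]
grip_width: 0.0299
grip_force: 30.0
[0.71774955 0.02893625 0.08209439] [ 0.5366403  -0.19275799  0.35942815]
```

```bash
python3 -m jog '[[0,0,0.1,0,0,0],[0,0,0.2,0,0,0],[0,0,0.3,0,0,0],[0,0,0.4,0,0,0],[0,0,0.4,0,0,0],[0,0,0.4,0,0,0],[0,0,0.4,0,0,0],[0,0,0.4,0,0,0]]' && python3 -m jog '[[0,0,0,0,0,0],[0,0,0,0,0,0],[0,0,0,0,0,0],[0,0,0,0,0,0]]'
```

```text
time_s: 21.05
ee_pos: [0.5366, -0.1927, 0.3554]
eef_rot: [-3.14, 0.001, 0.073]
force: [-0.1, 0.1, 2.9]
grip_width: 0.0301
grip_force: 30.0
time_s: 21.45
ee_pos: [0.5366, -0.1928, 0.3553]
eef_rot: [-3.14, 0.001, 0.073]
force: [0.5, 0.1, 2.5]
grip_width: 0.0301
grip_force: 30.0
```

```bash
python3 -c "
from station import ctrl
print(ctrl.hand_in())"
```

```text
the job is handed in; nothing more can be done
None
```

I turned the pot mouth-down and let go of it. The meter is held upright on the red ring with about 4.5 N, so the foot is roughly half-way in. The job was handed in at 21.5 s without a verdict; the arm hid the final contact, so I judged it from measured positions and force.

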